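Demagnetise a pump shaft on the workshop bench

ROBOT

A 6-joint arm with a two-finger parallel gripper is mounted at the origin on the work surface. World frame = base frame: x ahead of the robot, y to its left, z up, the work surface at z = 0. Lengths are in mm, angles in degrees, forces in N, time in s.
With the tool pointing down it reaches from about 350 to 850 mm from the base axis. Payload 8.1 kg.
Tool frame: the origin (TCP) lies between the finger pads; the fingertips stand 22 mm ahead of it and the grasp point (between the pads) lies 3 mm ahead of it; z points along the fingers, y is the line along which they close (so a half turn about z gives the same grasp; the last joint's range is limited). The gripper opens to 85 mm and grips with 20 to 120 N. Pads are 22 mm wide; open, the fingers measure 114 mm over their backs; the gripper's body (76 mm by 85 mm) begins 54 mm behind the grasp point. The pads swing forward as they close: fully open they stand 13 mm farther back than shut.
Start: joints at [-78.232, 7.471, 85.268, -0, 87.261, -4.893], TCP at [172.051, -574.808, 253.292] pointing down, gripper open.
Joint ranges: [-169.43, 169.43], [-51.17, 129.36], [1.28, 143.12], [-76.62, 256.62], [0, 156.53], [-152.29, 152.29]. Speed limits (degrees/s): [136.94, 136.94, 159.86, 180, 180, 180].

INTERFACE

Orientations are given as [roll, pitch, yaw] about the fixed x, y, z axes, in that order (R = Rz(yaw) Ry(pitch) Rx(roll)).
In Python, from bench import sense, snapshot, calibration, hand_in gives the robot as it stands.
- The arm moves only by the shell command python3 -m crank 'ROWS' [FORCE]. ROWS is JSON, a list of rows, each a list of 5 numbers: the shift along the tool's x, y, z in cm, then the turn about the tool's z in rad, then the finger opening in cm, from 0 to 8.54. A call has 1 to 20 rows; each row is the pose to reach, as a shift and turn from the pose commanded when the call began, along the tool's axes at that moment; what a row does not reach only later rows make up. A row lasts 1/10 s, in which the tool goes at most 50 mm and 8.59 degrees, less where a joint would pass 70% of its speed; a pose out of reach is approached as far as the arm can. A call with a gripper value outside its range is refused whole. The fingers move at their own pace and stop on an object; FORCE is the grip in N (left out, the last holds). Time passes only in rows, so rows that repeat a pose let the fingers close. It gives the time, the measured TCP pose, the force, the opening and the grip force at its end, in the units of the state.
- sense(): the state, without advancing time (a new reading comes with each control period).
- snapshot(name): name is "scene" or "side" or "wrist"; returns (picture, depth): 400x640x3 uint8, red, green, blue; 400x640 float32, mm along the optical axis (not along the pixel's ray), 0 where there is no reading.
- calibration(name): a dict with "fovy" (degrees; the focal length in pixels is half the picture's height over the tangent of half this angle, whatever the lens; pixels are square), "cx", "cy" (the principal point, pixels), "rvec" (rotation vector, rad) and "tvec" (3), from world to camera coordinates, as OpenCV has them; the wrist camera has in their place "tool_from_camera" (4x4, takes a point from camera to tool coordinates, whose origin is the TCP and whose axes are the flange's). Camera axes: x right, y down, z forward; pixel columns grow to the right and rows downward; lengths in mm; the calibration is good to about 2 mm. The wrist camera is an equidistant fisheye: a pixel r from the principal point sees the ray r / f radians off the axis. A picture is of the moment at which its call begins: read the wrist's pose just before it. calibration takes no time and is no camera call.
- hand_in(): hands the job in; it is judged then, once.
The state is a dict: "time": time; "joint_pos": joint angles; "qd": joint speeds; "joint_efforts": joint torques, N m; "tool_pos": TCP position; "tcp_rot": TCP orientation; "ft_force": force on the tool from outside, world axes, zero at the start; "wrist_torque": the same for the moment, N m; "finger_gap": finger opening in mm; "grip_force": force on a finger pad.
Only numpy, scipy, OpenCV 4.12 (cv2) and the standard library are available. Lean on these libraries where they do the work, as an engineer would, in place of code of your own. Each camera call takes 0.05 s, during which the arm holds its last target. There are 200 camera calls.

TASK

Start the bench demagnetiser by twisting its spring-loaded start key clockwise all the way to its stop and letting it spring back. Then take the collared pump shaft out of the cradle, carry it over the black case, and hold it hovering above the middle of the pole plates, level and lying along the slot, with about 15 mm of air beneath its collar. The shaft must never touch the demagnetiser, the case or what stands on it, the other things on the bench stay where they are, and the program finishes while still holding the shaft there, quite still.

Things in the scene. Friction and masses are not known exactly. Their poses are not given: they have to be found in the camera images.
- pump_shaft: stepped steel shaft 170 mm long, level in one of the cradle's two lanes, axis 65 mm above the table. Middle 24 mm dia, 90 mm long; 18 mm dia journals 40 mm long at both ends; a collar 34 mm dia, 10 mm thick, its middle 35 mm from the shaft's middle towards +x. Origin on the axis at mid-length (about the balance point), x along it. 0.4 to 0.6 kg. Grip the 24 mm part from above.
- plain_bar: a plain steel bar, 18 mm diameter and 160 mm long, no collar, lying in the other lane of the cradle (either lane; parallel to the shaft, 104 mm from it). Origin at its middle, x along it. Not needed.
- cradle: fixed wooden cradle, base 170 x 200 x 14 mm; two parallel lanes along its x, 52 mm either side of its middle, each with two V supports (10 mm thick, tops 68 mm above the table) 65 mm either side of mid-length, carrying the 18 mm journals. Origin at the middle of its underside, z up. Left or right of the case.
- demagnetiser: fixed grey casing 260 (its x) x 170 (its y) mm, top 60 mm above the table, on the other side of the case from the cradle. Towards its +x side two flat steel pole plates (together 100 along x, 130 along y, tops 85 mm above the table) with a dark 12 mm slot between them along its y. Start key 75 mm from the middle towards -x (robot side). Origin: middle of its underside, z up.
- pole_centre (a point): centre of the pole plates' top, in the middle of the slot's length and width, 85 mm above the table; axes as the demagnetiser's: y along the slot, z up.
- start_key_grip (a point): on the start key's upright axis, 88 mm above the table, 28 mm above the casing: the height to grip; turns with the key. The key is a black upright bar grip 42 mm long (this point's x), 11 mm thick (its y), its top 100 mm above the table, on a low round boss. At rest the bar lies along the demagnetiser's x.
- start_key (a joint): start key angle in rad: 0 at rest, grows clockwise as seen from above up to its stop at 1.05 rad. Spring return: about 0.05 N m at rest, 0.19 N m at the stop; it springs back to 0 when let go.
- case: fixed hard black equipment case 320 (its x) x 100 (its y) mm, 120 mm tall, standing between the cradle and the demagnetiser, its length roughly along the world's x. Origin at the middle of its underside, z up.
- grease_tin: loose tin, 56 mm diameter, 60 mm tall, standing on top of the case (its top 180 mm above the table). Origin at the centre of its underside.
- spanner: loose spanner lying on the table beyond the working area. A bystander.
- oil_bottle: loose bottle 60 mm diameter, 170 mm tall, at the back of the table; origin at its underside's centre. A bystander.
- bearing: loose bearing ring, 62 mm diameter, 16 mm thick, lying flat on top of the case; origin at its underside's centre. A bystander.
- hammer: loose hammer lying at the left of the table (+y). A bystander.
- mug: loose mug, 80 mm diameter, 90 mm tall, at the back of the table; origin at its underside's centre. A bystander.
- impeller: loose brass impeller, 90 mm diameter, 34 mm tall, standing on the right of the table (-y); origin at its underside's centre. A bystander.
Mind the look-alikes: they are no part of the job. Leave any blue look-alike of the pump_shaft alone. Leave any yellow look-alike of the plain_bar alone.

How it is judged (in metres and radians):
On the way, in this order (a step that is already met when the one before it is completed fails the run):
1. the start key is twisted clockwise to its stop (value of joint start_key above 0.95 rad), for 0.1 s.
2. the key is let go and has sprung back (value of joint start_key below 0.12 rad), for 0.2 s.
3. the shaft is carried across above the case (y of pump_shaft in the frame of case between -0.07 and 0.07 m and x of pump_shaft in the frame of case between -0.25 and 0.25 m and z of pump_shaft in the frame of case above 0.13 m), for 0.05 s.
At the end, for the whole second after the job is handed in: Held still by the fingers alone: shaft middle within 14 mm of the slot's centre line and 20 mm of its mid-length, axis level and along the slot within 0.14 rad, 21 to 47 mm above the pole plates (4 to 30 mm of air under the collar), touching nothing else; key back below 0.12 rad (x of pump_shaft in the frame of pole_centre between -0.014 and 0.014 m and y of pump_shaft in the frame of pole_centre between -0.02 and 0.02 m and z of pump_shaft in the frame of pole_centre between 0.021 and 0.047 m and angle between the x axis of pump_shaft and the y axis of demagnetiser, either way round below 0.14 rad and contact force between pump_shaft and the fingers above 2 N and contact force between pump_shaft and demagnetiser below 0.1 N and contact force between pump_shaft and cradle below 0.1 N and contact force between pump_shaft and case below 0.1 N and contact force between pump_shaft and plain_bar below 0.1 N and contact force between pump_shaft and grease_tin below 0.1 N and contact force between pump_shaft and bearing below 0.1 N and linear speed of pump_shaft below 0.03 m/s and angular speed of pump_shaft below 0.3 rad/s and value of joint start_key below 0.12 rad); the arm keeps its last pose, push and grip.
It fails at once if the shaft touches the demagnetiser (contact force between pump_shaft and demagnetiser above 0.3 N).
It fails at once if the shaft touches the case or a thing on it (contact force between pump_shaft and case above 0.3 N or contact force between pump_shaft and grease_tin above 0.3 N or contact force between pump_shaft and bearing above 0.3 N).
It fails at once if another thing on the bench is moved by more than 25 mm (distance of any of plain_bar, grease_tin, spanner, oil_bottle, bearing, hammer, mug, impeller from where it was at the start of the episode above 0.025 m).
It also fails if it takes over 67 s, if anything falls off the work surface, if the arm or the gripper's body presses on something with over 40 N, if the wrist force passes 120 N, or if a joint passes its speed limit or range.

## Working session

There is one attempt and no reset: what is moved stays moved. The work goes in short steps, Python scripts to look and compute and a shell command to move; the robot and the scene stay as the last step left them, time stands still between calls to the robot, and variables do not carry over. Pictures are saved under pics/ and viewed, at most 10 in all, crops included, and the job is handed in when it is done.

```bash
ls; mkdir -p pics; cat > h.py <<'E'
import numpy as np, cv2
from bench import sense, snapshot, calibration, hand_in
from scipy.spatial.transform import Rotation as R
def cloud(name):
    s=sense(); img,d=snapshot(name); c=calibration(name)
    H,W=d.shape; f=H/2/np.tan(np.radians(c["fovy"])/2)
    u,v=np.meshgrid(np.arange(W),np.arange(H)); x=(u-c["cx"])/f; y=(v-c["cy"])/f
    if name=="wrist":
        r=np.hypot(x,y); k=np.where(r>1e-6,np.tan(np.minimum(r,1.5))/np.maximum(r,1e-6),1); x,y=x*k,y*k
    P=np.stack([x*d,y*d,d],-1)
    if name=="wrist":
        T=np.array(c["tool_from_camera"]); P=P@T[:3,:3].T+T[:3,3]
        P=P@R.from_euler("xyz",s["tcp_rot"],degrees=True).as_matrix().T+np.array(s["tool_pos"])
    else:
        Rm=cv2.Rodrigues(np.array(c["rvec"],float))[0]; P=(P-np.array(c["tvec"]).ravel())@Rm
    P[d<=0]=np.nan
    return img,P
E
python3 - <<'E'
from h import *
print(sense())
for n in("scene","side"):
    i,P=cloud(n); cv2.imwrite(f"pics/{n}.png",i[...,::-1]); np.savez(f"{n}.npz",i=i,P=P)
E
```

```text
pics
{'time': 0.0, 'joint_pos': array([-7.82317261e+01,  7.51562778e+00,  8.53305926e+01,  1.14062749e-03,
        8.72634217e+01, -4.89261844e+00]), 'qd': array([ 0.05472694, -0.02280854, -0.00623925, -0.00225183, -0.01138166,
       -0.07894704]), 'joint_efforts': array([-3.57823556e-04, -5.69394886e+01, -5.00553060e+01, -1.21814592e-04,
        1.44775759e-02, -6.02513478e-05]), 'tool_pos': array([ 171.94803387, -574.28122291,  252.22641382]), 'tcp_rot': array([-1.79890855e+02, -1.04862831e-02,  1.66608268e+01]), 'ft_force': array([0.5225459 , 0.42872191, 0.39962009]), 'wrist_torque': array([ 0.01937367, -0.04882928, -0.01231592]), 'grip_force': 0.0, 'finger_gap': 85.26011589900284}
```

View pics/scene.png

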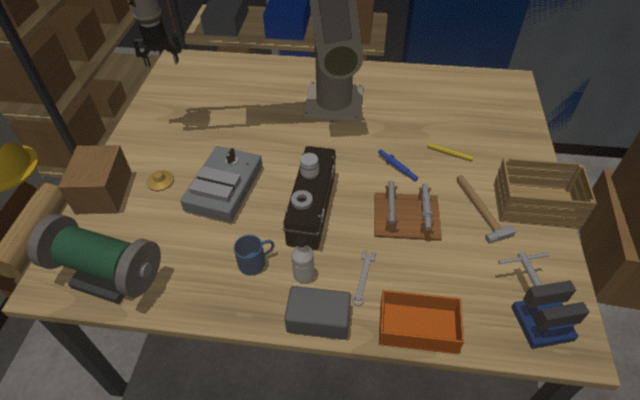

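View pics/side.png

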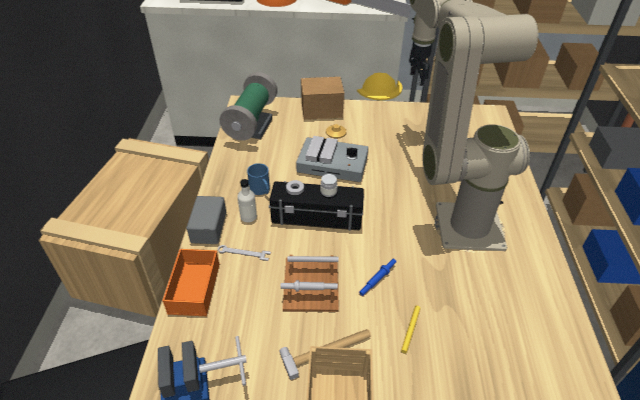

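The scene view shows the demagnetiser at (223,182) with its key at (231,157). The case is at (311,197), carrying the tin (310,164) and the bearing (302,201), and the cradle is at (407,215). The blue shaft at (398,165) and the yellow bar at (450,152) are look-alikes. The shaft candidates are the scene's right lane (428,207), side (310,286), and the left lane (393,205), side (312,259). The right lane appears to have the collar, so I'll confirm it in a crop.

```bash
python3 - <<'E'
from h import *
a=np.load("scene.npz");b=np.load("side.npz")
A=cv2.resize(a['i'][170:245,365:450],None,fx=4.5,fy=4.5,interpolation=3)
B=cv2.resize(b['i'][245:320,270:355],None,fx=4.5,fy=4.5,interpolation=3)
cv2.imwrite("pics/crop.png",np.hstack([A,B])[...,::-1])
for n,z in(("scene",a),("side",b)):
    P=z['P'];i=z['i'].astype(int)
    def rep(l,m):
        q=P[m]; 
        if len(q)<15: print(n,l,len(q));return
        r=cv2.minAreaRect(q[:,:2].astype(np.float32)); print(n,l,len(q),np.round(np.median(q,0)),"rect",np.round(r[0],1),np.round(r[1],1),round(r[2],1))
    X,Y,Z=P[...,0],P[...,1],P[...,2]
    reg=(X>300)&(X<750)
    hsv=cv2.cvtColor(z['i'],cv2.COLOR_RGB2HSV); S=hsv[...,1]; V=hsv[...,2]
    def big(m):
        k,l,st,c=cv2.connectedComponentsWithStats(m.astype(np.uint8)); return l==1+np.argmax(st[1:,4])
    c=big(reg&(Z>112)&(Z<127)&(Y>-250)&(Y<80)); rep("casetop",c)
    rep("oncase tin",big(reg&(Z>172)&(Z<190)&(Y>-250)&(Y<80)))
    rep("bearing",big(reg&(Z>131)&(Z<140)&(Y>-250)&(Y<80)))
    rep("demagtop",reg&(Z>54)&(Z<66)&(Y<-160)&(Y>-480)&(S<90))
    rep("poles",big(reg&(Z>80)&(Z<90)&(Y<-170)&(Y>-480)))
    rep("key",big(reg&(Z>93)&(Z<106)&(Y<-170)&(Y>-480)))
    rep("cradle base",big(reg&(Z>9)&(Z<19)&(Y>0)&(Y<400)&(S>100)))
    m=reg&(Z>55)&(Z<90)&(Y>20)&(Y<400)&(S<70)
    k,l,st,_=cv2.connectedComponentsWithStats(m.astype(np.uint8))
    for j in range(1,k):
        if st[j,4]>40: rep("bar",l==j); q=P[l==j]; print("  zmax",q[:,2].max(),q[np.argmax(q[:,2])])
E
```

```text
scene casetop 1930 [572.   2. 120.] rect [545.9 -11.9] [101.8 321.9] 87.2
scene oncase tin 202 [509. -20. 181.] rect [506.4 -20. ] [56.2 47.5] 8.0
scene bearing 221 [625. -28. 136.] rect [622.2 -26.3] [60.  63.5] 60.7
scene demagtop 1830 [ 471. -287.   61.] rect [ 557.4 -300.1] [408.7 234. ] 6.9
scene poles 956 [ 547. -314.   85.] rect [ 543.4 -315.6] [133.6 104.9] 81.1
scene key 45 [ 429. -293.   99.] rect [ 425.1 -294.9] [14.2 46.3] 84.9
scene cradle base 2032 [557. 284.  15.] rect [546.7 286.2] [177.5 200.9] 3.0
scene bar 250 [553. 234.  73.] rect [544.4 233.7] [162.5  19.4] 1.6
  zmax 79.678775401061 [485.48011739 227.03522941  79.6787754 ]
scene bar 339 [565. 337.  74.] rect [549.1 336.2] [175.8  30.1] 5.5
  zmax 85.4556449329785 [585.02714291 337.12051344  85.45564493]
side casetop 1561 [540.   8. 119.] rect [541.7  -5.4] [109.4 317.7] 86.4
side oncase tin 145 [503. -14. 179.] rect [503.1 -15.4] [47.3 56.6] 1.2
side bearing 137 [617. -17. 135.] rect [619.2 -22.6] [55.  64.5] 4.6
side demagtop 1040 [ 460. -270.   60.] rect [ 541.4 -263.2] [267.1 337.9] 80.1
side poles 442 [ 538. -305.   84.] rect [ 540.1 -307.2] [144.8 101.3] 80.0
side key 29 [ 422. -286.   98.] rect [ 422.4 -291.1] [19.3 39.5] 85.3
side cradle base 1904 [543. 321.  14.] rect [545.  293.5] [171.2 199.9] 1.4
side bar 586 [546.  42.  74.] rect [546.2  43.1] [ 19.2 319.4] 86.9
  zmax 89.88390763606108 [621.80198664  39.64755993  89.88390764]
side bar 291 [545. 242.  71.] rect [541.7 237.2] [157.4  30. ] 1.7
  zmax 80.40062066388742 [563.03182711 244.0367117   80.40062066]
side bar 405 [549. 347.  72.] rect [547.1 346.3] [ 33.9 167.6] 89.9
  zmax 87.47823468375871 [585.38919035 346.91152171  87.47823468]
```

View pics/crop.png

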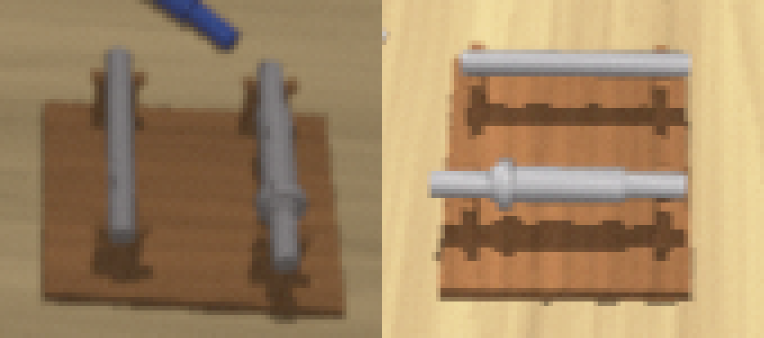

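The crop confirms it: the collared grey shaft lies in the scene's right lane, at world about (548, 341), with its collar towards +x. The left lane holds the plain bar, and blue is the look-alike. I'll move over the key and look from close up.

```bash
python3 -m crank '[[16,-10,0,0.23,8.5],[32.3,-19.7,0,0.457,8.5],[32.3,-19.7,0,0.457,8.5],[32.3,-19.7,0,0.457,8.5],[32.3,-19.7,0,0.457,8.5],[32.3,-19.7,0,0.457,8.5],[32.3,-19.7,0,0.457,8.5],[32.3,-19.7,0,0.457,8.5],[32.3,-19.7,0,0.457,8.5],[32.3,-19.7,0,0.457,8.5],[32.3,-19.7,0,0.457,8.5]]'; python3 - <<'E'
from h import *
i,P=cloud("wrist"); np.savez("w1.npz",i=i,P=P); cv2.imwrite("pics/w1.png",i[...,::-1])
s=sense();print(s['tool_pos'],s['tcp_rot'],s['joint_pos'])
X,Y,Z=P[...,0],P[...,1],P[...,2]
def big(m):
    k,l,st,c=cv2.connectedComponentsWithStats(m.astype(np.uint8)); return l==1+np.argmax(st[1:,4])
box=(Y<-170)&(Y>-450)&(X>330)&(X<720)
for n,lo,hi in(("key",93,104),("poles",80,89),("top",55,65)):
    m=big(box&(Z>lo)&(Z<hi)); q=P[m]; r=cv2.minAreaRect(q[:,:2].astype(np.float32)); print(n,len(q),np.round(np.median(q[:,2]),1),np.round(r[0],1),np.round(r[1],1),r[2])
E
```

```text
time: 1.2
tool_pos: [424.4, -294.1, 253.0]
tcp_rot: [180.0, 0.0, -9.6]
ft_force: [-0.5, -0.5, 0.5]
finger_gap: 84.7
grip_force: 0.0
[ 424.25153335 -294.34701766  253.09142919] [ 1.79992086e+02  2.83130478e-02 -9.60075119e+00] [-4.04293479e+01 -5.53681672e+00  9.84438331e+01 -2.13322941e-02
  8.71132408e+01  5.91724795e+01]
key 497 98.8 [ 423.7 -293. ] [10.4 41.8] 80.69821166992188
poles 6513 83.9 [ 515.  -309.6] [130.4  46.9] 79.90013122558594
top 21104 58.9 [ 492.5 -306. ] [169.5 248.8] 80.22692108154297
```

View pics/w1.png

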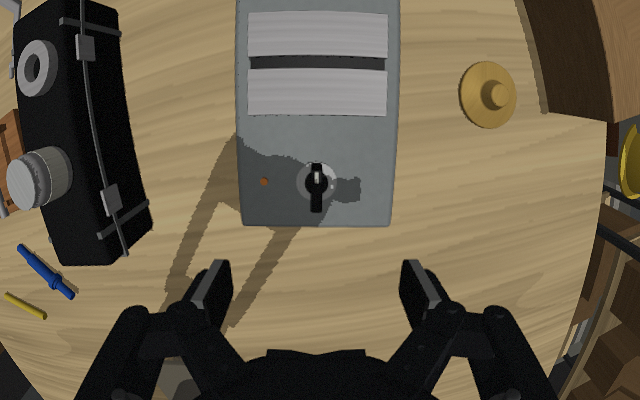

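The wrist view shows the black key at (316,188), the pole plates at (318,64) and the slot at (317,62). The measured sizes match the ones given. I'll descend and grip the key.

```bash
python3 -m crank '[[-0.1,-0.1,5,0,8.5],[-0.1,-0.1,10,0,8.5],[-0.1,-0.1,14,0,8.5],[-0.1,-0.1,16.1,0,8.5],[-0.1,-0.1,16.1,0,8.5],[-0.1,-0.1,16.1,0,8.5]]'; python3 -m crank '[[0,0,0,0,0.5],[0,0,0,0,0.5],[0,0,0,0,0.5],[0,0,0,0,0.5],[0,0,0,0,0.5],[0,0,0,0,0.5],[0,0,0,0,0.5],[0,0,0,0,0.5],[0,0,0,0,0.5],[0,0,0,0,0.5]]' 40
```

```text
time: 1.85
tool_pos: [423.7, -293.2, 92.8]
tcp_rot: [-180.0, 0.0, -9.6]
ft_force: [0.8, 0.8, 1.1]
finger_gap: 84.9
grip_force: 0.0
time: 2.85
tool_pos: [424.6, -294.2, 93.6]
tcp_rot: [179.8, -0.1, -9.5]
ft_force: [-2.3, -7.2, 3.4]
finger_gap: 10.1
grip_force: 45.0
```

```bash
python3 -m crank '[[0,0,0,0.14,0.5],[0,0,0,0.28,0.5],[0,0,0,0.42,0.5],[0,0,0,0.56,0.5],[0,0,0,0.70,0.5],[0,0,0,0.84,0.5],[0,0,0,0.96,0.5],[0,0,0,1.04,0.5],[0,0,0,1.07,0.5],[0,0,0,1.07,0.5],[0,0,0,1.07,0.5],[0,0,0,1.07,0.5],[0,0,0,1.07,0.5]]' 40; python3 - <<'E'
from h import *
s=sense();print(s['joint_pos'][5],s['wrist_torque'])
E
```

```text
time: 4.15
tool_pos: [424.2, -294.8, 93.5]
tcp_rot: [179.9, -0.3, -70.8]
ft_force: [-4.2, -9.5, 2.3]
finger_gap: 10.6
grip_force: 45.0
120.52882115651357 [-1.54596909  0.52703926  0.40114966]
```

```bash
python3 -m crank '[[0,0,0,1.07,8.5],[0,0,0,0,8.5],[0,0,0,0,8.5],[0,0,0,0,8.5],[0,0,0,0,8.5],[0,0,0,0,8.5],[0,0,0,0,8.5],[0,0,0,0,8.5],[0,0,-5,0,8.5],[0,0,-10,0,8.5],[0,0,-15,0,8.5],[0,0,-20,0,8.5],[0,0,-20,0,8.5],[0,0,-20,0,8.5]]' ; python3 - <<'E'
from h import *
s=sense();print(s['tool_pos'],s['tcp_rot'],s['joint_pos'])
i,P=cloud("wrist"); cv2.imwrite("pics/w2.png",i[...,::-1])
X,Y,Z=P[...,0],P[...,1],P[...,2]
def big(m):
    k,l,st,c=cv2.connectedComponentsWithStats(m.astype(np.uint8)); return l==1+np.argmax(st[1:,4])
box=(Y<-170)&(Y>-450)&(X>330)&(X<720)
for n,lo,hi in(("key",93,104),("poles",80,89),("top",55,65)):
    m=big(box&(Z>lo)&(Z<hi)); q=P[m]; r=cv2.minAreaRect(q[:,:2].astype(np.float32)); print(n,len(q),np.round(np.median(q[:,2]),1),np.round(r[0],1),np.round(r[1],1),r[2])
E
```

```text
time: 5.55
tool_pos: [424.9, -292.9, 294.3]
tcp_rot: [-179.9, -0.2, -70.8]
ft_force: [0.4, -0.1, -0.6]
finger_gap: 85.0
grip_force: 0.0
[ 424.94005997 -292.9217709   294.25876487] [-179.88224617   -0.19888008  -70.84002762] [-4.02728635e+01 -6.62513283e+00  9.51857232e+01  2.50325991e-04
  9.12082838e+01  1.20566966e+02]
key 422 98.6 [ 423.3 -293.6] [12.1 42.3] 80.47858428955078
poles 4559 83.9 [ 514.8 -309.1] [130.8  47.4] 79.78965759277344
top 17703 58.8 [ 496.6 -306.8] [169.  258.8] 80.0619888305664
```

The key is back at 0. I'll move over the shaft next.

```bash
python3 -m crank '[[-9,-5.2,0,0,8.5],[-18,-10.4,0,-0.1,8.5],[-27,-15.7,0,-0.25,8.5],[-36,-20.9,0,-0.4,8.5],[-45,-26.1,0,-0.55,8.5],[-55.9,-32.4,0,-0.7,8.5],[-55.9,-32.4,0,-0.85,8.5],[-55.9,-32.4,0,-1,8.5],[-55.9,-32.4,0,-1.15,8.5],[-55.9,-32.4,0,-1.27,8.5],[-55.9,-32.4,0,-1.27,8.5],[-55.9,-32.4,0,-1.27,8.5],[-55.9,-32.4,0,-1.27,8.5],[-55.9,-32.4,0,-1.27,8.5],[-55.9,-32.4,0,-1.27,8.5],[-55.9,-32.4,0,-1.27,8.5],[-55.9,-32.4,0,-1.27,8.5],[-55.9,-32.4,0,-1.27,8.5]]' ; python3 - <<'E'
from h import *
s=sense();print(s['tool_pos'],s['tcp_rot'],s['joint_pos'])
i,P=cloud("wrist"); cv2.imwrite("pics/w3.png",i[...,::-1])
X,Y,Z=P[...,0],P[...,1],P[...,2]
S=cv2.cvtColor(i,cv2.COLOR_RGB2HSV)[...,1]
m=(X>400)&(X<700)&(Y>290)&(Y<400)&(Z>60)&(Z<95)&(S<80)
k,l,st,_=cv2.connectedComponentsWithStats(m.astype(np.uint8)); m=l==1+np.argmax(st[1:,4]); q=P[m]
r=cv2.minAreaRect(q[:,:2].astype(np.float32)); print(len(q),np.round(r[0],1),np.round(r[1],1),r[2])
for a in range(455,645,10):
    t=q[(q[:,0]>=a)&(q[:,0]<a+10)]
    if len(t): print(a+5,len(t),np.round([t[:,1].min(),t[:,1].max(),(t[:,1].min()+t[:,1].max())/2,t[:,2].max()],1))
E
```

```text
time: 7.4
tool_pos: [546.9, 340.9, 292.8]
tcp_rot: [-180.0, -0.0, 1.8]
ft_force: [-0.2, -1.1, 0.6]
finger_gap: 85.2
grip_force: 0.0
[546.88494013 340.86324799 292.78148669] [-1.79988642e+02 -3.54724794e-02  1.84307175e+00] [ 2.73801529e+01  1.36129042e+01  7.42839832e+01 -5.04661921e-03
  9.20662090e+01  1.15536894e+02]
2665 [547.5 340. ] [169.1  31.4] 2.315528631210327
460 11 [327.3 344.6 336.   72.4]
470 110 [327.4 344.9 336.1  74.6]
480 117 [327.8 345.2 336.5  74.1]
490 115 [328.2 345.4 336.8  74.1]
500 102 [328.  349.4 338.7  75.9]
510 164 [326.7 349.6 338.2  77.2]
520 168 [327.2 351.  339.1  77.6]
530 179 [327.6 351.2 339.4  77.3]
540 175 [328.  351.5 339.8  76.6]
550 182 [328.6 351.7 340.1  76.9]
560 183 [328.9 352.1 340.5  76.8]
570 184 [329.4 352.4 340.9  77.3]
580 215 [325.7 357.  341.3  82.5]
590 235 [325.9 357.3 341.6  81.4]
600 144 [334.  351.  342.5  73.9]
610 141 [334.2 351.3 342.7  74.2]
620 136 [335.9 351.5 343.7  74.8]
630 104 [336.2 353.  344.6  73.9]
```

View pics/w3.png

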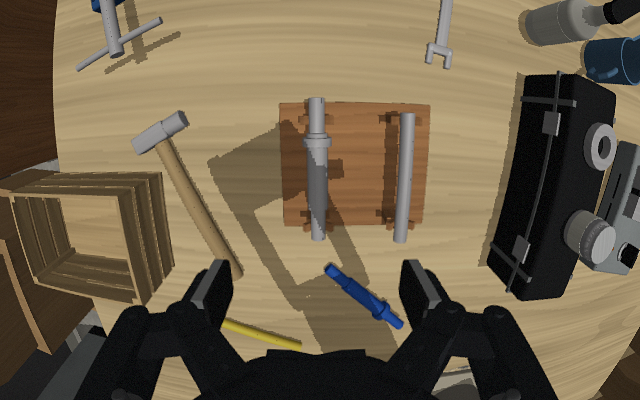

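The wrist view shows the collared shaft at (317,168), with its collar at (317,141). The plain bar at (404,178) is clear of the fingers. The shaft's middle is at (547.5, 340), yaw 2.4°. I'll descend and grip.

```bash
python3 -m crank '[[0.1,0.1,5,-0.01,8.5],[0.1,0.1,10,-0.01,8.5],[0.1,0.1,15,-0.01,8.5],[0.1,0.1,19,-0.01,8.5],[0.1,0.1,21.5,-0.01,8.5],[0.1,0.1,22.4,-0.01,8.5],[0.1,0.1,22.4,-0.01,8.5],[0.1,0.1,22.4,-0.01,8.5]]'; python3 -m crank '[[0,0,0,0,1],[0,0,0,0,1],[0,0,0,0,1],[0,0,0,0,1],[0,0,0,0,1],[0,0,0,0,1],[0,0,0,0,1],[0,0,0,0,1],[0,0,0,0,1],[0,0,0,0,1]]' 80
```

```text
time: 8.25
tool_pos: [549.0, 341.5, 70.5]
tcp_rot: [-179.9, -0.2, 2.5]
ft_force: [-0.0, 0.1, -0.1]
finger_gap: 85.0
grip_force: 0.0
time: 9.25
tool_pos: [548.3, 339.5, 69.2]
tcp_rot: [179.9, -0.0, 2.5]
ft_force: [-2.1, -10.8, 8.1]
finger_gap: 21.7
grip_force: 78.0
```

```bash
python3 -m crank '[[0,0,-0.5,0,1],[0,0,-1.5,0,1],[0,0,-3.5,0,1],[0,0,-6,0,1],[0,0,-9,0,1],[0,0,-12,0,1],[0,0,-15,0,1],[0,0,-18,0,1],[0,0,-20,0,1],[0,0,-21,0,1],[0,0,-21,0,1],[0,0,-21,0,1],[0,0,-21,0,1]]' 80; python3 - <<'E'
from h import *
s=sense();print(s['wrist_torque'])
i,P=cloud("wrist"); cv2.imwrite("pics/w4.png",i[...,::-1])
i,P=cloud("side"); cv2.imwrite("pics/s4.png",cv2.resize(i[130:300,230:400],None,fx=3.4,fy=3.4)[...,::-1])
S=cv2.cvtColor(i,cv2.COLOR_RGB2HSV)[...,1]
m=(abs(P[...,2]-275)<40)&(P[...,0]>450)&(P[...,0]<650)&(abs(P[...,1]-340)<30)&(i.min(-1)>110)&(S<70); q=P[m]
for a in range(455,645,15):
    t=q[(q[:,0]>=a)&(q[:,0]<a+15)]
    if len(t)>3: print(a+7,len(t),np.round([t[:,2].min(),t[:,2].max(),np.median(t[:,1])],1))
E
```

```text
time: 10.55
tool_pos: [546.8, 340.7, 275.9]
tcp_rot: [179.9, 0.2, 2.5]
ft_force: [0.1, -0.3, -5.6]
finger_gap: 21.7
grip_force: 78.6
[-0.0110825   0.05371747  0.01632833]
462 19 [268.4 282.5 344.5]
477 33 [270.6 284.9 344.9]
492 35 [269.  284.8 346.6]
507 42 [269.1 286.7 347.8]
522 50 [267.5 286.3 349.6]
537 9 [262.2 280.6 352.2]
552 4 [259.4 269.6 359.4]
567 36 [270.7 285.6 351.5]
582 54 [267.2 291.7 354.6]
597 38 [264.5 283.9 350.2]
612 36 [266.  283.2 350.8]
627 28 [262.4 281.9 350.5]
```

View pics/s4.png

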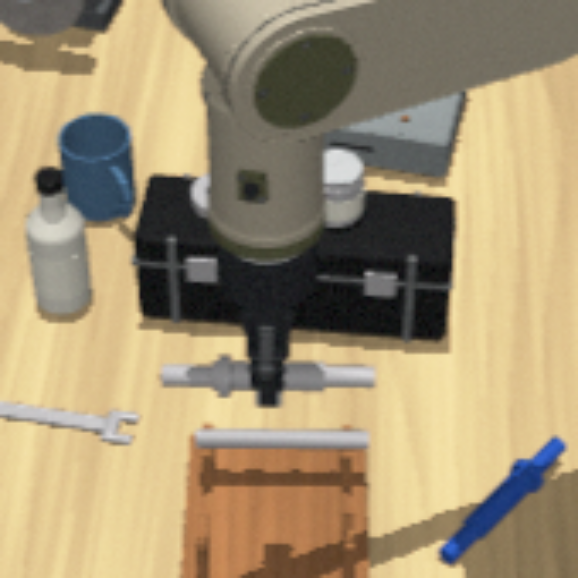

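The shaft is held level, at about 0.57 kg, and there is nothing under it. The plain bar is still in its lane. I'll carry the shaft over the case at an axis height of about 270 mm, turning it by +77.6° of yaw on the way.

```bash
python3 -m crank '[[-0.1,1.5,0,0,1],[-0.2,4,0,0,1],[-0.4,7.5,0,-0.05,1],[-0.6,11,0,-0.13,1],[-0.8,14.5,0,-0.22,1],[-1,18,0,-0.31,1],[-1.2,22,0,-0.4,1],[-1.4,26,0,-0.49,1],[-1.6,30,0,-0.58,1],[-1.8,34,0,-0.67,1],[-2,38,0,-0.76,1],[-2.2,42,0,-0.85,1],[-2.4,46,0,-0.94,1],[-2.6,50,0,-1.03,1],[-2.8,54,0,-1.12,1],[-3,57.5,0,-1.2,1],[-3.1,60.5,0,-1.27,1],[-3.2,63,0,-1.32,1],[-3.3,64.7,0,-1.35,1],[-3.3,65.4,0,-1.354,1]]' 80; python3 -m crank '[[0,0,0,0,1],[0,0,0,0,1],[0,0,0,0,1],[0,0,0,0,1]]'; python3 - <<'E'
from h import *
s=sense();print(s['tool_pos'],s['tcp_rot'],s['joint_pos'])
i,P=cloud("wrist"); cv2.imwrite("pics/w5.png",i[...,::-1])
X,Y,Z=P[...,0],P[...,1],P[...,2]
box=(Y<-170)&(Y>-450)&(X>330)&(X<720)
def big(m):
    k,l,st,c=cv2.connectedComponentsWithStats(m.astype(np.uint8)); return l==1+np.argmax(st[1:,4])
for n,m in(("key",big(box&(Z>93)&(Z<104))),("poles",box&(Z>81)&(Z<88)),("top",big(box&(Z>55)&(Z<65))),("shaft",big(box&(Z>240)&(Z<300)&(i.min(-1)>60)))):
    q=P[m]; r=cv2.minAreaRect(q[:,:2].astype(np.float32)); print(n,len(q),np.round(np.median(q,0),1),np.round(r[0],1),np.round(r[1],1),r[2])
E
```

```text
time: 12.65
tool_pos: [542.2, -315.8, 277.6]
tcp_rot: [-179.9, 0.0, 80.0]
ft_force: [0.0, 0.3, -6.4]
finger_gap: 22.0
grip_force: 78.9
time: 13.05
tool_pos: [543.6, -312.8, 278.4]
tcp_rot: [180.0, -0.0, 80.1]
ft_force: [-0.1, 0.5, -5.7]
finger_gap: 21.7
grip_force: 78.9
[ 543.56765101 -312.77529585  278.43728148] [ 1.79991926e+02 -6.11086462e-03  8.01399732e+01] [-3.46044601e+01  1.11415774e+01  7.85899433e+01  8.92942703e-03
  9.02637044e+01 -2.47443913e+01]
key 396 [ 424.5 -292.8   98.7] [ 423.9 -293.1] [11.  42.2] 79.36341857910156
poles 4599 [ 523.9 -294.2   84. ] [ 498.  -306.7] [130.1 188.1] 80.15670013427734
top 12550 [ 440.5 -280.6   58.9] [ 444.  -296.2] [167.4 150.4] 80.22483825683594
shaft 13774 [ 548.8 -277.1  281.8] [ 546.2 -290.8] [129.2  34.8] 82.64363098144531
```

View pics/w5.png

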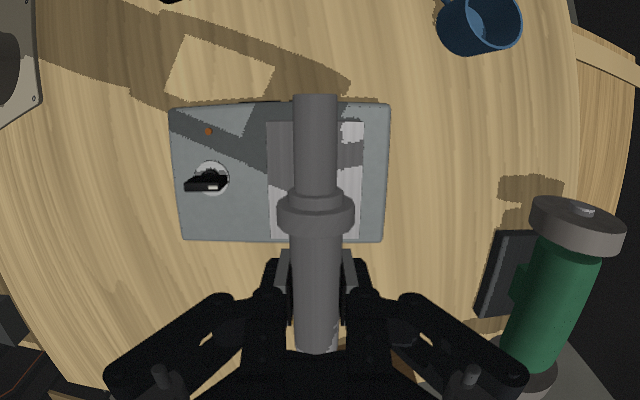

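The key is at rest at (207,180). The shaft lies over the plates along the slot, with its collar at (315,213), and its middle is on the pole centre to within about 1.5 mm. I'll lower it to 32 mm above the plates.

```bash
python3 -m crank '[[0,0,1,0,1],[0,0,3,0,1],[0,0,5.5,0,1],[0,0,8,0,1],[0,0,10.5,0,1],[0,0,12.5,0,1],[0,0,14,0,1],[0,0,15,0,1],[0,0,15.5,0,1],[0,0,15.7,0,1],[0,0,15.7,0,1],[0,0,15.7,0,1],[0,0,15.7,0,1],[0,0,15.7,0,1],[0,0,15.7,0,1]]' 80; python3 - <<'E'
from h import *
print(np.mean([(snapshot("scene"),sense()["tool_pos"])[1] for _ in range(6)],0), sense()["tcp_rot"])
u=np.array([np.cos(np.radians(80)),np.sin(np.radians(80))]); c=np.array([542.3,-314.])
for n in("scene","side"):
    i,P=cloud(n); cv2.imwrite(f"pics/{n}6.png",cv2.resize((i[120:230,160:300] if n=="scene" else i[110:210,270:400]),None,fx=4.5,fy=4.5)[...,::-1])
    d=P[...,:2]-c; a=d@u; b=d@np.array([u[1],-u[0]]); Z=P[...,2]
    m=(abs(a)<100)&(abs(b)<35)&(Z>95)&(Z<150)&(i.min(-1)>75)
    print(n,"ends",np.percentile(a[m],[0.5,99.5]))
    for k in range(-90,90,15):
        t=m&(a>=k)&(a<k+15)
        if t.sum()>3: print(k+7,t.sum(),"ztop",Z[t].max().round(1),"b",np.median(b[t]).round(1))
    p=(abs(a)<60)&(abs(b)<45)&(Z>79)&(Z<91); print("plate z",np.median(Z[p]))
E
```

```text
time: 14.6
tool_pos: [543.5, -313.8, 121.6]
tcp_rot: [180.0, 0.0, 80.1]
ft_force: [0.1, 0.2, -6.6]
finger_gap: 21.6
grip_force: 78.9
[ 543.36538254 -313.71841529  121.3701603 ] [-1.79995904e+02 -1.94407357e-03  8.00860557e+01]
scene ends [-85.68548873  83.57402713]
-83 15 ztop 128.2 b 4.5
-68 29 ztop 130.5 b 7.5
7 12 ztop 131.2 b 5.1
22 29 ztop 132.7 b 8.1
37 34 ztop 138.9 b 10.5
52 25 ztop 131.9 b 6.6
67 29 ztop 129.2 b 7.2
82 13 ztop 128.5 b 5.5
plate z 85.60778088056442
side ends [-40.55621423  93.46911697]
-23 8 ztop 129.9 b 0.5
-8 13 ztop 149.3 b 3.4
7 32 ztop 140.3 b 3.9
22 20 ztop 145.3 b -10.6
37 31 ztop 137.0 b -5.3
52 21 ztop 137.7 b -3.6
67 9 ztop 131.9 b -7.1
82 19 ztop 130.7 b -2.2
plate z 84.26049889729087
```

View pics/scene6.png

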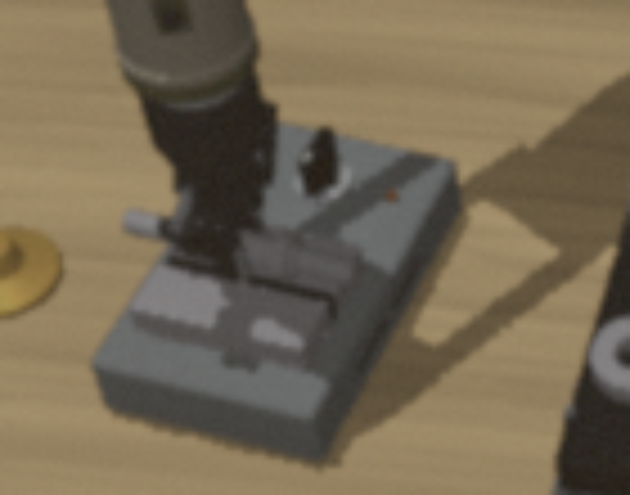

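View pics/side6.png

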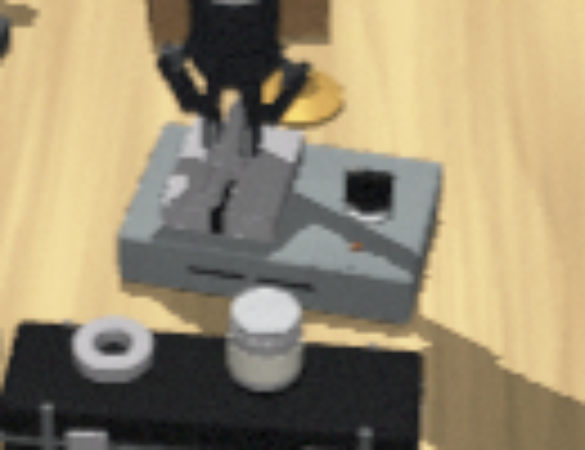

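Both views show the shaft hovering level above the slot. Its ends are at -85.7 and +83.6 mm from the plate centre, its axis is about 33 mm above the plates, and the key is at rest.

```bash
python3 -c "
from h import *
print(hand_in())"
```

```text
the job is handed in; nothing more can be done
None
```

I handed the job in with the shaft held still and level along the slot, about 15 mm of air under its collar; the key was twisted to its stop and sprang back, though `hand_in()` gave no verdict.

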